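Find which way the filler cap loosens and hold it off

TASK

Three look-alike scent canisters are screwed to the table; take the cap off the middle-sized one by its wing and leave the other two canisters and the things standing around alone. Nothing shows which way the cap loosens, and it may be left-handed: try it one way, and if it stops almost at once try the other way, then lift it straight out once it has turned about 60 degrees. Finish while still holding the cap in the gripper, level and straight above its own canister, with the end of its stem about 5 cm clear of the mouth so that the canister can be filled; do not put it down or let go.

Things in the scene. Friction and masses are not known exactly. Their poses are not given: they have to be found in the camera images.
- cap_grip (a point): Where to grip the middle canister's loose black cap: on its axis, inside the upright wing, 30 mm above the mouth while seated. x runs along the wing, z up. Wing 40 mm long (x), 12 mm thick (y; pinch across this from above), 35 mm high, its top 11 mm above this point. Below it a round flange, 58 mm across, 6 mm thick, its top 24 mm below this point. Cap mass about 90 g.
- mouth (a point): Centre of the middle canister's mouth, 120 mm above the table, z up, axes as the canister's. Neck 54 mm in outer diameter. A locked cap lifts only about 1.5 mm, so turn it while it rests on the mouth without pulling up; turned about 60 degrees from its start it lifts straight out.
- canister_mid: The middle-sized aluminium canister, screwed to the table: body 80 mm in diameter, foot 96 mm, mouth 120 mm high, cap flange 58 mm; the top of the cap's wing is at 161 mm. Origin at the centre of its underside on the table, z up.
- canister_small: The small look-alike canister, to be left alone, screwed to the table: body 64 mm in diameter, foot 77 mm, cap flange 46 mm, wing 32 x 10 mm; 151 mm high over all. Its cap does not move. Origin at the centre of its underside.
- canister_large: The large look-alike canister, to be left alone, screwed to the table: body 94 mm in diameter, foot 113 mm, cap flange 68 mm, wing 47 x 14 mm; 171 mm high over all. Its cap does not move. Origin at the centre of its underside.
- filler_cap: The same cap, axes as cap_grip; origin at the flange's underside (at the mouth when seated). A stem 30 mm across, with two lugs along x (41 mm over them), hangs 34 mm below. Starts locked, x within 3 degrees of the canister's x. Loosens clockwise or anticlockwise, varying unseen. Wrong way: stops dead after 3 to 10 degrees. Right way: turns freely, released from 53 degrees, end stop near 70.
- seal_stamp: Bystander: seal stamp standing upright, 28 mm across and 82 mm high, origin under its centre.
- scent_bottle: Bystander: dropper bottle, 36 mm across and 105 mm high, origin under its centre.
- wick_spool: Bystander: spool of wick, 52 mm across and 36 mm high, origin under it.
- shell_candle: Bystander: shell-shaped candle, 52 x 78 x 46 mm, origin under its centre.
Not all that is in view belongs to the job. Of the things that look like the filler_cap, the middle-sized one is meant.

How it is judged:
By the outcome, as a careful person would: the job done as asked, in the order asked, and still so for the second after the job is handed in, while the arm keeps its last pose, push and grip.
It also fails if it takes over 48 s, if anything falls off the work surface, if the arm or the gripper's body presses on something with over 40 N, if the wrist force passes 120 N, or if a joint passes its speed limit or range.

ROBOT

A 6-joint arm with a two-finger parallel gripper is mounted at the origin on a cart in front of the work surface, level with it; the furniture and walls round the work are solid. World frame = base frame: x ahead of the robot, y to its left, z up, the work surface at z = 0. Lengths are in m, angles in rad, forces in N, time in s.
With the tool pointing down it reaches from about 0.325 to 0.775 m from the base axis. Payload 9.3 kg.
Tool frame: the origin (TCP) lies on the centre line of the jaws, within the pads' length; the fingertips stand env.tips_ahead ahead of it and the grasp point (between the pads) is the TCP (env.tips_ahead is the distance from the TCP to the fingertips, in m); z points along the fingers, y is the line along which they close (so a half turn about z gives the same grasp; the last joint's range is limited). The gripper opens to 85 mm and grips with 20 to 120 N. Pads are 22 mm wide; open, the fingers measure 114 mm over their backs; the gripper's body (76 mm by 85 mm) begins 54 mm behind the grasp point. The pads swing forward as they close: fully open they stand 13 mm farther back than shut.
Start: joints at [1.009, 0.259, 0.021, 1.334, 0, 1.418], TCP at [0.219, 0.505, 0.25] pointing down, gripper open.
Joint ranges: [-3.04, 3.04], [-0.91, 1.82], [-1.04, 1.36], [-1.92, 1.95], [-1.52, 1.45], [-3.14, 3.14]. Speed limits (rad/s): [2.22, 2.22, 2.79, 3.14, 3.14, 3.14].

INTERFACE

Orientations are given as a unit quaternion [w, x, y, z].
In Python, from workcell import env, vision, workorder gives the robot as it stands.
- The arm moves only by the tool jog_arm, never from a script. Its argument "plan" is a list of rows, each a list of 2 entries, a list of its own where there are three numbers: the shift along the tool's x, y, z normalised to -1 to 1, where 1 is 0.05 m, then the turn, a rotation vector about the tool's x, y, z normalised to -1 to 1, where 1 is 0.1 rad. In form: [[[x, y, z], [rx, ry, rz]], ...]. A call has 1 to 5 rows; each row shifts and turns the commanded pose from where the row before left it, along the tool's axes as they then stand; what a row does not reach is not made up. A row lasts 1/10 s, in which the tool goes at most 50 mm and 8.59 degrees, less where a joint would pass 70% of its speed; a pose out of reach is approached as far as the arm can. A call with a number of a shift or a turn outside -1 to 1 is refused whole. A call with a gripper value outside its range is refused whole. "jaw" is the closure, from 0 (fully open) to 1 (shut), set as the call begins (left out, the last holds). The fingers move at their own pace and stop on an object; the grip force is fixed at half the most. Time passes only in rows, so rows that do not move let the fingers close. It gives the time, the measured TCP pose, the force, the opening and the grip force at its end, in the units of the state.
- env.get_obs(): the state, without advancing time (a new reading comes with each control period).
- vision.get_image(name): name is "scene" or "top" or "wrist"; returns (picture, depth): 400x640x3 uint8, blue, green, red; 400x640 float32, m along the optical axis (not along the pixel's ray), 0 where there is no reading.
- vision.calibration(name): a dict with "camera_matrix" (3x3 intrinsics, pixels), "k1" (the pictures are not rectified: a ray, as slopes to the right and down, at radius r is drawn at 1 + k1 r^2 times it, then the intrinsics apply), "rvec" (rotation vector, rad) and "tvec" (3), from world to camera coordinates, as OpenCV has them. Camera axes: x right, y down, z forward; pixel columns grow to the right and rows downward; lengths in m; the calibration is good to about 2 mm. A picture is of the moment at which its call begins: read the wrist's pose just before it. calibration takes no time and is no camera call; for the wrist camera it gives the pose at the moment of the call.
- workorder.hand_in(): hands the job in; it is judged then, once.
The state is a dict: "clock": time; "joint_pos": joint angles; "qd": joint speeds; "effort": joint torques, N m; "ee_pos": TCP position; "orientation": TCP orientation; "wrist_force": force on the tool from outside, world axes, zero at the start; "torque": the same for the moment, N m; "opening": finger opening in m; "grip_force": force on a finger pad.
Only numpy, scipy, OpenCV 4.12 (cv2) and the standard library are available. Lean on these libraries where they do the work, as an engineer would, in place of code of your own. Each camera call takes 0.05 s, during which the arm holds its last target. There are 200 camera calls.

## Working session

There is one attempt and no reset: what is moved stays moved. The work goes in short steps, Python scripts to look and compute and a tool call to move; the robot and the scene stay as the last step left them, time stands still between calls to the robot, and variables do not carry over. Pictures are saved under pics/ and viewed, at most 10 in all, crops included, and the job is handed in when it is done.

Besides the shell and the picture viewer there is one more tool, called after "Request:" as a command line: name --argument value ..., lists and objects as JSON in quotes. jog_arm: Moves the arm, as the interface text tells. Scaled input: -1 to 1 covers 0.05 m each way for a shift and 0.1 rad each way for a turn. Its arguments: {"type":"object","properties":{"plan":{"type":"array"},"jaw":{"type":"number"}},"required":["plan"]}

```bash
mkdir -p pics; ls; cat > h.py <<'E'
from workcell import env, vision, workorder
import numpy as np, cv2
from scipy.spatial.transform import Rotation as R
def cloud(name):
    c=vision.calibration(name); im,d=vision.get_image(name)
    K=np.array(c["camera_matrix"]);k1=c["k1"]
    v,u=np.mgrid[0:400,0:640].astype(float)
    p=cv2.undistortPoints(np.stack([u.ravel(),v.ravel()],1)[:,None],K,np.array([k1,0,0,0,0.]))[:,0]
    P=np.c_[p,np.ones(len(p))]*d.reshape(-1,1)
    Rm=cv2.Rodrigues(np.array(c["rvec"],float))[0]
    W=(P-np.array(c["tvec"]).ravel())@Rm
    W[d.ravel()<=0]=np.nan
    return im,W.reshape(400,640,3)
E
python3 - <<'E'
from h import *
print(env.get_obs(),env.tips_ahead)
for n in("scene","top"):
    im,W=cloud(n);np.save(n,W);cv2.imwrite(f"pics/{n}.png",im)
E
```

```text
pics
{'clock': 0.0, 'joint_pos': array([ 1.00939198e+00,  2.59170191e-01,  2.08038131e-02,  1.33368127e+00,
       -6.62935352e-06,  1.41818878e+00]), 'qd': array([ 8.37067098e-04,  8.72594566e-05,  1.28878571e-03, -1.59300978e-03,
       -5.60214490e-04, -5.66905251e-04]), 'effort': array([ 9.27936708e-04, -5.55645096e+01,  3.44525921e+01,  1.37433299e-02,
       -8.09574044e-05, -2.61204946e-05]), 'ee_pos': array([0.21851248, 0.50447624, 0.24969465]), 'orientation': array([-2.15543531e-04,  2.02978078e-01,  9.79183082e-01, -5.87367453e-04]), 'wrist_force': array([-0.70288613, -0.26175717,  0.47945726]), 'torque': array([ 0.01211417,  0.01532775, -0.04700225]), 'grip_force': 0.0, 'opening': 0.08559411876580719} 0.019
```

View pics/top.png

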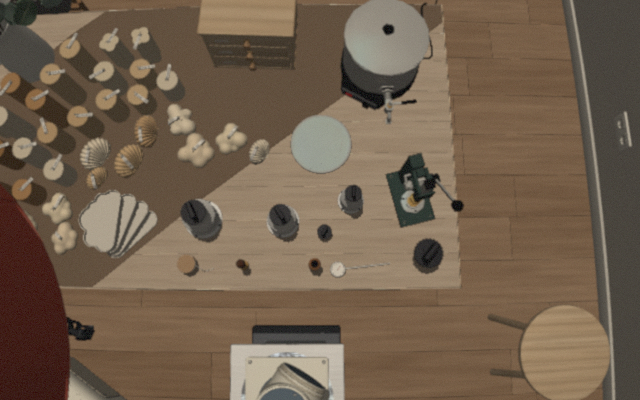

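View pics/scene.png

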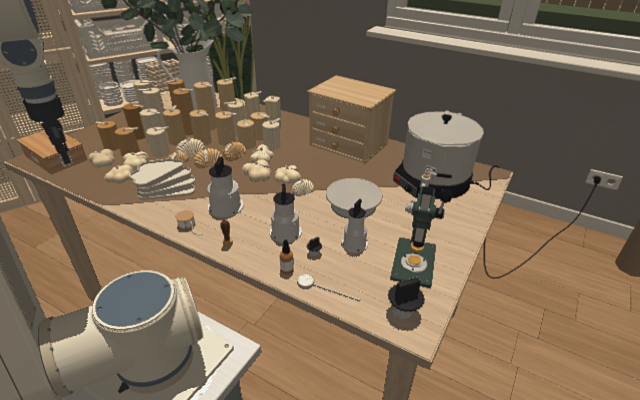

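The top view shows the candidates for the cap:
- Canister at (200,217), apparently the large one.
- Canister at (283,221), apparently the middle-sized one.
- Canister at (350,199), apparently the small one.
- Loose black items at (428,253) and (324,231), which sit on the table and have no canister.

The scene view shows the same canisters at (222,190), (285,215) and (356,228). I'll measure all three, then crop the one I choose.

```bash
python3 - <<'E'
from h import *
W=np.load("top.npy");S=np.load("scene.npy")
for nm,A,cs in(("top",W,[(200,217),(283,221),(350,199),(428,253),(324,231)]),("scene",S,[(222,190),(285,215),(356,228)])):
  for u,v in cs:
    a=A[v-50:v+50,u-30:u+30].reshape(-1,3) if nm=="scene" else A[v-26:v+26,u-26:u+26].reshape(-1,3)
    a=a[np.isfinite(a).all(1)]
    if nm=="top": print(u,v,"centre w",A[v,u].round(3))
    z=a[:,2]
    top=np.percentile(z,99.8)
    w=a[(z>top-.012)]
    m,s,ang=cv2.minAreaRect(w[:,:2].astype(np.float32)*1000)
    f=a[(z>0.04)]
    print(nm,u,v,"ztop",z.max().round(4),top.round(4),len(w),"wing rect",np.round(m,1),np.round(s,1),round(ang,1), "body extents",f[:,:2].min(0).round(3),f[:,:2].max(0).round(3))
im=cv2.imread("pics/top.png");sc=cv2.imread("pics/scene.png")
a=cv2.resize(im[170:285,160:460],None,fx=2.6,fy=2.6,interpolation=cv2.INTER_CUBIC)
b=cv2.resize(sc[150:280,190:430],None,fx=2.2,fy=2.2,interpolation=cv2.INTER_CUBIC)
o=np.zeros((600,800,3),np.uint8);o[:a.shape[0],:a.shape[1]]=a;o[300:300+b.shape[0],:b.shape[1]]=b[:300]
cv2.imwrite("pics/crop.png",o)
E
```

```text
200 217 centre w [0.492 0.225 0.137]
top 200 217 ztop 0.1763 0.1753 104 wing rect [507.2 246.1] [49.5 14.2] 25.9 body extents [0.459 0.198] [0.553 0.293]
283 221 centre w [0.482 0.004 0.126]
top 283 221 ztop 0.1669 0.1647 68 wing rect [500.1  12.7] [38.6 11.6] 33.8 body extents [ 0.46  -0.026] [0.539 0.053]
350 199 centre w [ 0.542 -0.177  0.115]
top 350 199 ztop 0.1537 0.1531 47 wing rect [ 558.5 -184.2] [ 8.5 30. ] 89.7 body extents [ 0.527 -0.216] [ 0.633 -0.108]
428 253 centre w [ 0.394 -0.385  0.106]
top 428 253 ztop 0.1114 0.1099 121 wing rect [ 399.8 -396.7] [16.3 56.8] 48.1 body extents [ 0.359 -0.438] [ 0.441 -0.353]
324 231 centre w [ 0.464 -0.106  0.053]
top 324 231 ztop 0.063 0.0588 50 wing rect [ 497.6 -134.9] [ 18.6 112.6] 45.8 body extents [ 0.452 -0.178] [ 0.538 -0.098]
scene 222 190 ztop 0.1761 0.1719 67 wing rect [505.6 243.8] [50.8 15. ] 26.3 body extents [0.358 0.11 ] [0.839 0.581]
scene 285 215 ztop 0.1635 0.1618 51 wing rect [498.  12.] [41.8 11.2] 34.5 body extents [ 0.351 -0.111] [0.758 0.268]
scene 356 228 ztop 0.154 0.1505 49 wing rect [ 558.3 -186.6] [ 9.8 33. ] 89.1 body extents [ 0.525 -0.218] [ 0.806 -0.011]
```

View pics/crop.png

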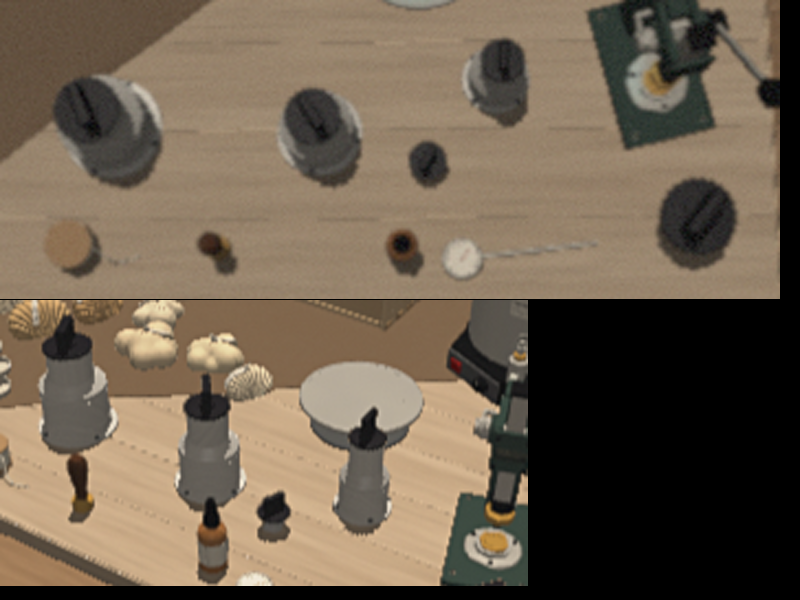

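The crop confirms the choice. The canister at (283,221) has a 79 mm body and a 39–42 x 11.5 mm wing, so it is the middle-sized one. The left one is larger (94 mm body, 50 mm wing) and the right one smaller (31 mm wing). The black objects on the table are loose decoys. The cap is at about (0.499, 0.013) with its wing at about 34°. Next I plan the approach.

```bash
cat >> h.py <<'E'
def plan(p,yaw,n):
    """rows to bring the tool to p, pointing down, tool y at yaw deg"""
    o=env.get_obs();q=o["orientation"];R0=R.from_quat([q[1],q[2],q[3],q[0]])
    a=np.radians(yaw);y=np.array([np.cos(a),np.sin(a),0]);z=np.array([0,0,-1.])
    Rt=R.from_matrix(np.c_[np.cross(y,z),y,z])
    rv=(R0.inv()*Rt).as_rotvec()/n; d=(np.array(p)-o["ee_pos"])/n; C=R0
    print("turn",rv*n,"dist",d*n)
    for i in range(n):
        print([(C.inv().apply(d)/.05).round(2).tolist(),(rv/.1).round(2).tolist()]); C=C*R.from_rotvec(rv)
E
python3 -c "
from h import *
plan([.499,.013,.25],124,15)"
```

```text
turn [-1.01886429e-03 -7.77867160e-04 -1.00216478e+00] dist [ 2.80511566e-01 -4.91484757e-01  2.92866784e-04]
[[-0.6, -0.45, 0.0], [-0.0, -0.0, -0.67]]
[[-0.57, -0.49, 0.0], [-0.0, -0.0, -0.67]]
[[-0.54, -0.53, 0.0], [-0.0, -0.0, -0.67]]
[[-0.5, -0.56, 0.0], [-0.0, -0.0, -0.67]]
[[-0.46, -0.6, 0.0], [-0.0, -0.0, -0.67]]
[[-0.42, -0.63, -0.0], [-0.0, -0.0, -0.67]]
[[-0.38, -0.65, -0.0], [-0.0, -0.0, -0.67]]
[[-0.33, -0.68, -0.0], [-0.0, -0.0, -0.67]]
[[-0.29, -0.7, -0.0], [-0.0, -0.0, -0.67]]
[[-0.24, -0.71, -0.0], [-0.0, -0.0, -0.67]]
[[-0.19, -0.73, -0.0], [-0.0, -0.0, -0.67]]
[[-0.14, -0.74, -0.0], [-0.0, -0.0, -0.67]]
[[-0.09, -0.75, -0.0], [-0.0, -0.0, -0.67]]
[[-0.04, -0.75, -0.0], [-0.0, -0.0, -0.67]]
[[0.01, -0.75, -0.0], [-0.0, -0.0, -0.67]]
```

Request:
jog_arm --plan '[[[-0.6,-0.45,0],[0,0,-0.67]],[[-0.57,-0.49,0],[0,0,-0.67]],[[-0.54,-0.53,0],[0,0,-0.67]],[[-0.5,-0.56,0],[0,0,-0.67]],[[-0.46,-0.6,0],[0,0,-0.67]]]'

```text
clock: 0.6
ee_pos: [0.3122, 0.3398, 0.25]
orientation: [-0.0, 0.035, 0.999, -0.0]
wrist_force: [1.1, 0.3, 0.5]
opening: 0.0852
grip_force: 0.0
```

Request:
jog_arm --plan '[[[-0.42,-0.63,0],[0,0,-0.67]],[[-0.38,-0.65,0],[0,0,-0.67]],[[-0.33,-0.68,0],[0,0,-0.67]],[[-0.29,-0.7,0],[0,0,-0.67]],[[-0.24,-0.71,0],[0,0,-0.67]]]'

```text
clock: 1.1
ee_pos: [0.4056, 0.1757, 0.2501]
orientation: [-0.0, -0.132, 0.991, 0.0]
wrist_force: [0.3, 0.4, -0.6]
opening: 0.0854
grip_force: 0.0
```

Request:
jog_arm --plan '[[[-0.19,-0.73,0],[0,0,-0.67]],[[-0.14,-0.74,0],[0,0,-0.67]],[[-0.09,-0.75,0],[0,0,-0.67]],[[-0.04,-0.75,0],[0,0,-0.67]],[[0,-0.75,0],[0,0,-0.67]]]'

```text
clock: 1.6
ee_pos: [0.4988, 0.0122, 0.2501]
orientation: [-0.0, -0.295, 0.956, 0.0]
wrist_force: [-0.2, -0.7, -0.3]
opening: 0.0856
grip_force: 0.0
```

Request:
jog_arm --plan '[[[0,0,0],[0,0,0]],[[0,0,0],[0,0,0]]]'

```text
clock: 1.8
ee_pos: [0.4984, 0.013, 0.2497]
orientation: [-0.001, -0.293, 0.956, 0.0]
wrist_force: [0.1, -0.0, 0.1]
opening: 0.0856
grip_force: 0.0
```

```bash
python3 - <<'E'
from h import *
o=env.get_obs();print(o["clock"],o["joint_pos"].round(3),o["ee_pos"],o["orientation"].round(4))
im,W=cloud("wrist");cv2.imwrite("pics/w1.png",im)
z=W[...,2];c=np.hypot(W[...,0]-.499,W[...,1]-.013)<.05
a=W[c&(z>.10)&(z<.2)];print(len(a))
for lo,hi in((.145,.2),(.155,.2),(.118,.135)):
    w=a[(a[:,2]>lo)&(a[:,2]<hi)]
    if len(w)>5: print(lo,len(w),cv2.minAreaRect(w[:,:2].astype(np.float32)*1000),np.median(w[:,2]),np.percentile(w[:,2],[2,98]))
E
```

```text
1.8 [-0.142  0.172 -0.094  1.306  0.    -0.736] [0.49841523 0.0130198  0.2496607 ] [-6.000e-04 -2.925e-01  9.563e-01  4.000e-04]
4047
0.145 919 ((500.41021728515625, 11.697620391845703), (40.00355529785156, 11.987642288208008), 35.04481506347656) 0.15924238779857064 [0.14880517 0.16078329]
0.155 862 ((500.5666198730469, 11.807315826416016), (39.62148666381836, 11.987642288208008), 35.04481506347656) 0.159291523924326 [0.1563543  0.16078583]
0.118 3003 ((500.3590087890625, 11.81887435913086), (59.065521240234375, 59.62278366088867), 32.96548080444336) 0.1256950130364508 [0.12349397 0.12917484]
```

View pics/w1.png

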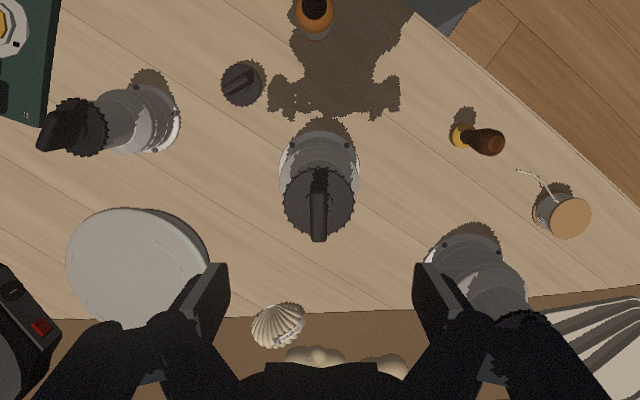

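The wrist view shows the middle cap at (320,200), with the wing between the open fingers. The fitted wing is 40.0 x 12.0 mm with its top at about 160 mm and the flange is about 59 mm across, all matching the description. The centre is at (0.5004, 0.0118) and the wing at 35°. Descending now.

```bash
python3 -c "
from h import *
plan([.5004,.0118,.151],125,4)"
```

```text
turn [ 0.00095495 -0.00072644 -0.01590063] dist [ 0.00229378 -0.00196714 -0.09888259]
[[-0.0, -0.02, 0.49], [0.0, -0.0, -0.04]]
[[-0.0, -0.01, 0.49], [0.0, -0.0, -0.04]]
[[-0.0, -0.01, 0.49], [0.0, -0.0, -0.04]]
[[-0.0, -0.01, 0.49], [0.0, -0.0, -0.04]]
```

Request:
jog_arm --plan '[[[0,-0.05,0.5],[0,0,-0.16]],[[0,0,0.5],[0,0,0]],[[0,0,0.5],[0,0,0]],[[0,0,0.47],[0,0,0]],[[0,0,0],[0,0,0]]]'

```text
clock: 2.35
ee_pos: [0.4977, 0.013, 0.1495]
orientation: [-0.002, -0.302, 0.953, 0.001]
wrist_force: [-1.0, 0.2, 1.0]
opening: 0.0851
grip_force: 0.0
```

Request:
jog_arm --plan '[[[0,0,0],[0,0,0]],[[0,0,0],[0,0,0]],[[0,0,0],[0,0,0]],[[0,0,0],[0,0,0]],[[0,0,0],[0,0,0]]]' --jaw 1

```text
clock: 2.85
ee_pos: [0.5, 0.0116, 0.1523]
orientation: [0.0, -0.301, 0.954, -0.0]
wrist_force: [-0.9, 1.9, 2.0]
opening: 0.012
grip_force: 1.7
```

Request:
jog_arm --plan '[[[0,0,0],[0,0,0]],[[0,0,0],[0,0,0]],[[0,0,0],[0,0,0]],[[0,0,0],[0,0,0]]]'

```text
clock: 3.25
ee_pos: [0.5001, 0.0116, 0.1524]
orientation: [0.0, -0.301, 0.954, -0.0]
wrist_force: [-0.9, 0.2, 5.6]
opening: 0.0111
grip_force: 59.0
```

```bash
python3 -c "
from h import *
print(env.get_obs());plan([.5004,.0118,.151],125,1)"
```

```text
{'clock': 3.25, 'joint_pos': array([-1.44769733e-01,  2.24607900e-01, -2.82139150e-01,  1.06298737e+00,
        6.15174755e-05, -7.56859970e-01]), 'qd': array([-1.69243439e-04,  1.76831289e-04,  1.23012346e-03,  6.29376971e-04,
       -1.19668434e-05,  8.58797939e-04]), 'effort': array([-1.98052078e-01, -4.71937680e+01,  3.01840782e+01, -4.13929699e-01,
       -6.42070477e-02,  1.34322399e-03]), 'ee_pos': array([0.50012059, 0.0115885 , 0.15238685]), 'orientation': array([ 4.91310907e-04, -3.01289867e-01,  9.53532450e-01, -2.03651316e-04]), 'wrist_force': array([-0.89275025,  0.15033865,  5.64463732]), 'torque': array([ 0.06633049,  0.14133289, -0.01189913]), 'grip_force': 58.99071156978607, 'opening': 0.011114516966134682}
turn [-0.00068393  0.00081466  0.00122503] dist [ 0.00027941  0.0002115  -0.00138685]
[[-0.01, 0.0, 0.03], [-0.01, 0.01, 0.01]]
```

The grip is firm on the 12 mm wing. Now I try a small anticlockwise turn (tool −z).

Request:
jog_arm --plan '[[[0,0,0],[0,0,-0.3]],[[0,0,0],[0,0,-0.3]],[[0,0,0],[0,0,-0.3]],[[0,0,0],[0,0,0]]]'

```text
clock: 3.65
ee_pos: [0.5003, 0.0115, 0.1524]
orientation: [0.001, -0.344, 0.939, -0.0]
wrist_force: [-0.5, -0.4, 5.5]
opening: 0.0108
grip_force: 59.1
```

```bash
cat > s.py <<'E'
from h import *
o=env.get_obs();q=o["orientation"];m=R.from_quat([q[1],q[2],q[3],q[0]]).as_matrix()
print(o["clock"],"p",o["ee_pos"].round(4),"yaw",np.degrees(np.arctan2(m[1,1],m[0,1])).round(2),"tilt",m[:,2].round(4),"F",o["wrist_force"].round(1),"T",o["torque"].round(3),"eff",o["effort"].round(2),o["opening"],o["grip_force"],"j",o["joint_pos"].round(2))
E
python3 s.py
```

```text
3.65 p [0.5003 0.0115 0.1524] yaw 130.28 tilt [ 1.3e-03 -2.0e-04 -1.0e+00] F [-0.5 -0.4  5.5] T [0.017 0.096 0.141] eff [ -0.09 -47.52  29.96  -0.11   0.    -0.29] 0.010817389077097872 59.138529896736145 j [-0.14  0.22 -0.28  1.06 -0.   -0.85]
```

Request:
jog_arm --plan '[[[0,0,0],[0,0,-0.3]],[[0,0,0],[0,0,-0.3]],[[0,0,0],[0,0,0]]]'

```text
clock: 3.95
ee_pos: [0.5003, 0.0115, 0.1524]
orientation: [0.001, -0.372, 0.928, -0.0]
wrist_force: [-0.2, 0.7, 5.3]
opening: 0.0112
grip_force: 59.1
```

```bash
python3 s.py
```

```text
3.95 p [0.5003 0.0115 0.1524] yaw 133.72 tilt [ 1.4e-03 -2.0e-04 -1.0e+00] F [-0.2  0.7  5.3] T [0.032 0.055 0.07 ] eff [-5.000e-02 -4.759e+01  2.991e+01 -5.000e-02  1.000e-02 -2.900e-01] 0.011249080246381566 59.118454456329346 j [-0.14  0.22 -0.28  1.06 -0.   -0.91]
```

Request:
jog_arm --plan '[[[0,0,0],[0,0,-0.3]],[[0,0,0],[0,0,-0.3]],[[0,0,0],[0,0,-0.3]],[[0,0,0],[0,0,0]]]'

```text
clock: 4.35
ee_pos: [0.5003, 0.0115, 0.1524]
orientation: [0.001, -0.414, 0.91, -0.0]
wrist_force: [0.0, -0.1, 6.2]
opening: 0.0107
grip_force: 59.1
```

```bash
python3 s.py
```

```text
4.35 p [0.5003 0.0115 0.1524] yaw 138.88 tilt [ 1.4e-03 -2.0e-04 -1.0e+00] F [ 0.  -0.1  6.2] T [-0.028  0.05   0.06 ] eff [-4.000e-02 -4.763e+01  2.989e+01 -2.000e-02  1.000e-02 -2.900e-01] 0.010747463983285478 59.10893440246582 j [-0.14  0.22 -0.28  1.06 -0.   -1.  ]
```

The cap has turned 13.8° with a steady low torque, past the 10° limit for the wrong-way stop. Anticlockwise is the right way, so I continue to about 61°.

Request:
jog_arm --plan '[[[0,0,0],[0,0,-0.55]],[[0,0,0],[0,0,-0.55]],[[0,0,0],[0,0,-0.55]],[[0,0,0],[0,0,-0.55]],[[0,0,0],[0,0,-0.55]]]'

```text
clock: 4.85
ee_pos: [0.5003, 0.0115, 0.1524]
orientation: [0.001, -0.535, 0.845, -0.0]
wrist_force: [-0.4, 0.3, 4.0]
opening: 0.0108
grip_force: 59.1
```

Request:
jog_arm --plan '[[[0,0,0],[0,0,-0.55]],[[0,0,0],[0,0,-0.55]],[[0,0,0],[0,0,-0.55]],[[0,0,0],[0,0,-0.55]],[[0,0,0],[0,0,-0.55]]]'

```text
clock: 5.35
ee_pos: [0.5003, 0.0115, 0.1524]
orientation: [0.0, -0.646, 0.763, -0.001]
wrist_force: [0.5, 0.5, 4.7]
opening: 0.0109
grip_force: 59.1
```

Request:
jog_arm --plan '[[[0,0,0],[0,0,-0.55]],[[0,0,0],[0,0,-0.55]],[[0,0,0],[0,0,-0.55]],[[0,0,0],[0,0,-0.55]],[[0,0,0],[0,0,-0.55]]]'

```text
clock: 5.85
ee_pos: [0.5003, 0.0115, 0.1524]
orientation: [-0.0, 0.744, -0.668, 0.001]
wrist_force: [0.8, -0.6, 5.7]
opening: 0.0112
grip_force: 59.1
```

```bash
python3 s.py;python3 -c "
from h import *
plan([.5004,.0118,.151],186,1)"
```

```text
5.85 p [0.5003 0.0115 0.1524] yaw -173.79 tilt [ 1.5e-03 -2.0e-04 -1.0e+00] F [ 0.8 -0.6  5.7] T [-0.013  0.007 -0.083] eff [ 7.000e-02 -4.764e+01  2.988e+01 -1.000e-02 -4.000e-02  8.400e-01] 0.011235074825601567 59.0954053401947 j [-0.14  0.22 -0.28  1.06  0.   -1.82]
turn [-0.00142649 -0.0003216   0.00365281] dist [ 5.36867649e-05  2.96369266e-04 -1.39106365e-03]
[[-0.01, -0.0, 0.03], [-0.01, -0.0, 0.04]]
```

It has turned 61°. Lifting gently first.

Request:
jog_arm --plan '[[[0,0,-0.05],[0,0,0]],[[0,0,-0.08],[0,0,0]],[[0,0,-0.08],[0,0,0]],[[0,0,0],[0,0,0]]]'

```text
clock: 6.25
ee_pos: [0.5001, 0.0116, 0.1629]
orientation: [-0.0, 0.743, -0.669, 0.0]
wrist_force: [0.6, 0.4, -0.9]
opening: 0.0108
grip_force: 58.4
```

```bash
python3 s.py
```

```text
6.25 p [0.5001 0.0116 0.1629] yaw -173.95 tilt [ 8.e-04 -1.e-04 -1.e+00] F [ 0.6  0.4 -0.9] T [-0.026 -0.001  0.003] eff [-1.000e-02 -5.025e+01  3.244e+01  2.500e-01 -0.000e+00  2.000e-02] 0.010775008023491921 58.40523719787598 j [-0.14  0.22 -0.26  1.09 -0.   -1.82]
```

The force is only the cap's weight (−0.9 N), so it is free. Raising it to z = 0.2364, which is 84 mm above seated.

Request:
jog_arm --plan '[[[0,0,-0.27],[0,0,0]],[[0,0,-0.3],[0,0,0]],[[0,0,-0.3],[0,0,0]],[[0,0,-0.3],[0,0,0]],[[0,0,-0.3],[0,0,0]]]'

```text
clock: 6.75
ee_pos: [0.4997, 0.0117, 0.2363]
orientation: [0.0, 0.744, -0.669, -0.0]
wrist_force: [0.1, 0.1, 0.3]
opening: 0.0105
grip_force: 58.5
```

Request:
jog_arm --plan '[[[0,0,0],[0,0,0]],[[0,0,0],[0,0,0]],[[0,0,0],[0,0,0]]]'

```text
clock: 7.05
ee_pos: [0.4995, 0.0117, 0.2348]
orientation: [0.0, 0.744, -0.669, -0.001]
wrist_force: [0.6, -0.7, -0.8]
opening: 0.0112
grip_force: 58.5
```

```bash
python3 s.py; python3 - <<'E'
from h import *
im,W=cloud("scene");im2,_=cloud("wrist")
z=W[...,2];c=np.hypot(W[...,0]-.5,W[...,1]-.012)<.06
a=W[c&(z>.13)&(z<.3)]
h,e=np.histogram(a[:,2],np.arange(.13,.26,.01));print(h)
o=np.r_[cv2.resize(im[110:290,180:400],(440,360)),np.zeros((0,440,3),np.uint8)]
cv2.imwrite("pics/end.png",np.c_[cv2.resize(im[110:290,180:400],(390,320)),cv2.resize(im2,(400,250))[:, :].repeat(1,0) if 0 else cv2.copyMakeBorder(cv2.resize(im2,(400,250)),0,70,0,0,0)])
E
```

```text
7.05 p [0.4995 0.0117 0.2348] yaw -173.91 tilt [-1.4e-03  2.0e-04 -1.0e+00] F [ 0.6 -0.7 -0.8] T [-0.023  0.084  0.005] eff [ 2.000e-02 -4.961e+01  3.471e+01  0.000e+00  0.000e+00  0.000e+00] 0.011205514972391493 58.53763818740845 j [-0.14  0.18 -0.12  1.27 -0.   -1.82]
[ 0  0  0  0 42 38 15 98 79 43 46 54]Traceback (most recent call last):
  File "<stdin>", line 7, in <module>
    res = self.concatenate(tuple(objs), axis=axis)
ValueError: all the input array dimensions except for the concatenation axis must match exactly, but along dimension 1, the array at index 0 has size 390 and the array at index 1 has size 400
```

The stem clearance is about 48 mm, so I nudge it up 1.6 mm and re-centre, then check.

Request:
jog_arm --plan '[[[0,-0.01,-0.03],[0,0,0]],[[0,0,0],[0,0,0]],[[0,0,0],[0,0,0]],[[0,0,0],[0,0,0]]]'

```text
clock: 7.55
ee_pos: [0.5004, 0.0117, 0.2372]
orientation: [-0.0, 0.744, -0.669, -0.0]
wrist_force: [-0.0, -0.1, -0.5]
opening: 0.0109
grip_force: 58.5
```

```bash
python3 s.py; python3 - <<'E'
from h import *
im,W=cloud("scene")
cv2.imwrite("pics/end.png",cv2.resize(im[110:290,180:400],(660,540)))
E
```

```text
7.55 p [0.5004 0.0117 0.2372] yaw -173.9 tilt [-0.  0. -1.] F [-0.  -0.1 -0.5] T [-0.013  0.032  0.024] eff [ -0.   -49.09  34.4   -0.     0.     0.  ] 0.010861136706635669 58.537532687187195 j [-0.14  0.18 -0.12  1.27  0.   -1.82]
```

View pics/end.png

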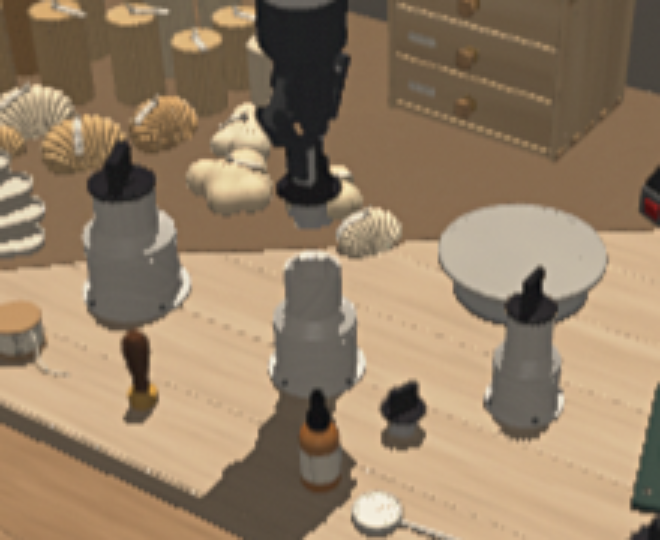

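The picture shows the cap held level at (310,190), straight above its open canister with the mouth at (312,260). The stem is about 5 cm clear and the other objects are undisturbed. Handing in.

```bash
python3 -c "
from h import *
print(workorder.hand_in())"
```

```text
the job is handed in; nothing more can be done
None
```

The middle canister's cap came off anticlockwise after a 61° turn; it was handed in at about 7.6 s, still gripped, level and centred over its mouth with the stem about 51 mm clear, and nothing else was touched.

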